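# Parts from the feed rail into the inspection tray, order kept

## Robot

A 6-joint arm with a two-finger parallel gripper is mounted at the origin on the work surface. World frame = base frame: x ahead of the robot, y to its left, z up, the work surface at z = 0. Lengths are in m, angles in rad, forces in N, time in s.
With the tool pointing down it reaches from about 0.3 to 0.775 m from the base axis. Payload 14.6 kg.
Tool frame: the origin (TCP) lies at the very end of the fingers, on their centre line; the grasp point (between the pads) lies 19 mm behind it; z points along the fingers, y is the line along which they close (so a half turn about z gives the same grasp; the last joint's range is limited). The gripper opens to 94 mm and grips with 3 to 60 N. Pads are 16 mm wide; open, the fingers measure 119 mm over their backs; the gripper's body (75 mm by 177 mm) begins 78 mm behind the grasp point.
Start: joints at [1.034, 0.3, 1.521, -0, 1.321, -0.067], TCP at [0.249, 0.49, 0.179] pointing down, gripper open.
Joint ranges: [-3.03, 3.03], [-0.79, 2.21], [0.23, 2.52], [-1.04, 4.18], [0, 3.07], [-2.55, 2.55]. Speed limits (rad/s): [2.22, 2.22, 2.57, 3.14, 3.14, 3.14].

## Interface

Orientations are given as [roll, pitch, yaw] about the fixed x, y, z axes, in that order (R = Rz(yaw) Ry(pitch) Rx(roll)).
In Python, from station import ctrl, cams gives the robot as it stands. The module is installed in compiled form; this text tells all that it offers.
- The arm moves only by the tool arm_command, never from a script. Its argument "plan" is a list that holds one entry, the list of rows, each a list of 7 numbers: the shift along the tool's x, y, z in a scale on which 1.0 is 600 mm, then the turn, a rotation vector about the tool's x, y, z in shares of 180 degrees (1.0 is 180 degrees), then the closure, from -1 (fully open) to 1 (shut). A call has 1 to 12 rows; each row is the pose to reach, as a shift and turn from the pose commanded when the call began, along the tool's axes at that moment; what a row does not reach only later rows make up. A row lasts 1/10 s, in which the tool goes at most 50 mm and 8.59 degrees, less where a joint would pass 70% of its speed; a pose out of reach is approached as far as the arm can. A shift or turn number past 1, either way, is cut back to 1. A call with a gripper value outside its range is refused whole. The fingers move at their own pace and stop on an object; "squeeze" is the grip in N (left out, the last holds). Time passes only in rows, so rows that repeat a pose let the fingers close. It gives the time, the measured TCP pose, the force, the opening and the grip force at its end, in the units of the state.
- ctrl.get_obs(): the state, without advancing time (a new reading comes with each control period).
- cams.camera(name): name is "side" or "top"; returns (picture, depth): 384x512x3 uint8, blue, green, red; 384x512 float32, m along the optical axis (not along the pixel's ray), 0 where there is no reading.
- cams.camera_info(name): a dict with "fx", "fy", "cx", "cy" (pixels), "world_to_cam" (4x4, takes a point from world to camera coordinates). Camera axes: x right, y down, z forward; pixel columns grow to the right and rows downward; lengths in m; the calibration is good to about 2 mm. A picture is of the moment at which its call begins. camera_info takes no time and is no camera call.
- ctrl.hand_in(): hands the job in; it is judged then, once.
The state is a dict: "time_s": time; "qpos": joint angles; "joint_vel": joint speeds; "tau": joint torques, N m; "ee_pos": TCP position; "eef_rot": TCP orientation; "force": force on the tool from outside, world axes, zero at the start; "moment": the same for the moment, N m; "grip_width": finger opening in m; "grip_force": force on a finger pad.
Only numpy, scipy, OpenCV 4.12 (cv2) and the standard library are available. Lean on these libraries where they do the work, as an engineer would, in place of code of your own. Each camera call takes 0.05 s, during which the arm holds its last target. There are 200 camera calls.

## Task

Four machined parts for inspection stand in blue carriers on the aluminium feed rail, in the order in which they are to be measured. Move them into the black inspection tray, one to each bay, in the same left-to-right order as they stand on the rail, so that they match the measuring list. Stand each one upright on the floor of its bay, set down and not dropped, and let go of it.

Things in the scene. Friction and masses are not known exactly. Their poses are not given: they have to be found in the camera images.
- bush: Flanged bush, brass, hollow, 52 mm tall, flange down: round flange 38 mm across and 10 mm thick, above it a barrel 28 mm across up to the top, with a 17 mm bore seen from above as a ring. Grip the barrel, about 38 mm above its underside. Loose, 0.1 to 0.4 kg, stands upright in its carrier at any yaw. Origin: centre of its foot's underside; z up.
- shaft: Stepped shaft, steel, solid, 74 mm tall, thick end down: 34 mm across up to 18 mm, then 24 mm across up to 56 mm, then a 14 mm pin up to the top. From above, three concentric rounds. Grip the 24 mm step, about 42 mm above its underside. Loose, 0.1 to 0.4 kg, stands upright in its carrier at any yaw. Origin: centre of its foot's underside; z up.
- hex_fitting: Hexagon fitting, steel, 60 mm tall: hexagonal foot 38 mm across flats, 20 mm high, a 28 mm collar up to 25 mm, then a round spigot 22 mm across up to the top. Grip the spigot, about 46 mm above its underside. Loose, 0.1 to 0.4 kg, stands upright in its carrier at any yaw. Origin: centre of its foot's underside; z up.
- bearing_block: Square bearing block, aluminium, 60 mm tall: square foot 33 x 33 mm, 28 mm high, then a round boss 24 mm across up to the top. Grip the boss, about 49 mm above its underside. Loose, 0.1 to 0.4 kg, stands upright in its carrier at any yaw. Origin: centre of its foot's underside; z up.
- carrier_bush: The blue plastic workpiece carrier in which the brass bush stands at the start; one of four alike, fixed, at 64 mm pitch along the rail, in an order that changes. 60 x 60 mm, 15 mm tall; square recess 54 x 54 mm open at the top, its floor 10 mm above the carrier's underside, its rim 5 mm high. Origin: centre of its underside; axes as the rail's.
- carrier_shaft: The blue plastic workpiece carrier in which the stepped shaft stands at the start; one of four alike, fixed, at 64 mm pitch along the rail, in an order that changes. 60 x 60 mm, 15 mm tall; square recess 54 x 54 mm open at the top, its floor 10 mm above the carrier's underside, its rim 5 mm high. Origin: centre of its underside; axes as the rail's.
- carrier_hex_fitting: The blue plastic workpiece carrier in which the hexagon fitting stands at the start; one of four alike, fixed, at 64 mm pitch along the rail, in an order that changes. 60 x 60 mm, 15 mm tall; square recess 54 x 54 mm open at the top, its floor 10 mm above the carrier's underside, its rim 5 mm high. Origin: centre of its underside; axes as the rail's.
- carrier_bearing_block: The blue plastic workpiece carrier in which the square bearing block stands at the start; one of four alike, fixed, at 64 mm pitch along the rail, in an order that changes. 60 x 60 mm, 15 mm tall; square recess 54 x 54 mm open at the top, its floor 10 mm above the carrier's underside, its rim 5 mm high. Origin: centre of its underside; axes as the rail's.
- rail: Low aluminium feed rail, fixed, left or right of the tray: 80 mm wide (its x), 296 mm long (its y), 22 mm high side guides, 28 mm high end stops; lies left-right within 15 degrees. The carriers stand 12 mm above the table at y = -96, -32, 32, 96 mm, so a part's foot starts 22 mm above the table. Origin: centre of its underside; x away from the robot, y to the robot's left, z up.
- tray: Black plastic tray, fixed, 68 mm deep (its x), 260 mm long (its y) plus end tabs, left-right within 15 degrees. Four bays 60 x 60 mm inside, centres x = 0, y = -96, -32, 32, 96 mm; floor 6 mm, wall tops 18 mm above the table. Origin: centre of its underside; x away from the robot, y to its left. Loose bench items up to 60 mm tall lie 7 cm or more from the row's middle, here and at the rail.
There are look-alikes about, which are no part of the job. Leave any purple look-alike of the hex_fitting alone. What is shaped like the shaft but pink is not meant.

How it is judged:
At the end, for the whole second after the job is handed in: Each of the four parts stands in the tray's bay whose place in the row (1st to 4th from the left) is the place of that part's carrier on the rail: within 15 mm of the bay's centre along and across, its foot within 3 mm of the bay's floor, upright within 0.08 rad, and at rest (((y of carrier_bush in the frame of rail between -0.116 and -0.076 m and y of bush in the frame of tray between -0.111 and -0.081 m) or (y of carrier_bush in the frame of rail between -0.052 and -0.012 m and y of bush in the frame of tray between -0.047 and -0.017 m) or (y of carrier_bush in the frame of rail between 0.012 and 0.052 m and y of bush in the frame of tray between 0.017 and 0.047 m) or (y of carrier_bush in the frame of rail between 0.076 and 0.116 m and y of bush in the frame of tray between 0.081 and 0.111 m)) and x of bush in the frame of tray between -0.015 and 0.015 m and z of bush in the frame of tray between 0.003 and 0.009 m and angle between each of bush, shaft, hex_fitting, bearing_block's own z axis and vertical below 0.08 rad and linear speed of each of bush, shaft, hex_fitting, bearing_block below 0.02 m/s and angular speed of each of bush, shaft, hex_fitting, bearing_block below 0.3 rad/s and ((y of carrier_shaft in the frame of rail between -0.116 and -0.076 m and y of shaft in the frame of tray between -0.111 and -0.081 m) or (y of carrier_shaft in the frame of rail between -0.052 and -0.012 m and y of shaft in the frame of tray between -0.047 and -0.017 m) or (y of carrier_shaft in the frame of rail between 0.012 and 0.052 m and y of shaft in the frame of tray between 0.017 and 0.047 m) or (y of carrier_shaft in the frame of rail between 0.076 and 0.116 m and y of shaft in the frame of tray between 0.081 and 0.111 m)) and x of shaft in the frame of tray between -0.015 and 0.015 m and z of shaft in the frame of tray between 0.003 and 0.009 m and ((y of carrier_hex_fitting in the frame of rail between -0.116 and -0.076 m and y of hex_fitting in the frame of tray between -0.111 and -0.081 m) or (y of carrier_hex_fitting in the frame of rail between -0.052 and -0.012 m and y of hex_fitting in the frame of tray between -0.047 and -0.017 m) or (y of carrier_hex_fitting in the frame of rail between 0.012 and 0.052 m and y of hex_fitting in the frame of tray between 0.017 and 0.047 m) or (y of carrier_hex_fitting in the frame of rail between 0.076 and 0.116 m and y of hex_fitting in the frame of tray between 0.081 and 0.111 m)) and x of hex_fitting in the frame of tray between -0.015 and 0.015 m and z of hex_fitting in the frame of tray between 0.003 and 0.009 m and ((y of carrier_bearing_block in the frame of rail between -0.116 and -0.076 m and y of bearing_block in the frame of tray between -0.111 and -0.081 m) or (y of carrier_bearing_block in the frame of rail between -0.052 and -0.012 m and y of bearing_block in the frame of tray between -0.047 and -0.017 m) or (y of carrier_bearing_block in the frame of rail between 0.012 and 0.052 m and y of bearing_block in the frame of tray between 0.017 and 0.047 m) or (y of carrier_bearing_block in the frame of rail between 0.076 and 0.116 m and y of bearing_block in the frame of tray between 0.081 and 0.111 m)) and x of bearing_block in the frame of tray between -0.015 and 0.015 m and z of bearing_block in the frame of tray between 0.003 and 0.009 m); the robot touches nothing.
It fails at once if the bush was dropped (moved faster than 0.6 m/s with no finger on it: a fall of about 2 cm) (contact force between bush and the fingers below 0.01 N and linear speed of bush above 0.6 m/s).
It fails at once if the shaft was dropped (moved faster than 0.6 m/s with no finger on it: a fall of about 2 cm) (contact force between shaft and the fingers below 0.01 N and linear speed of shaft above 0.6 m/s).
It fails at once if the hex fitting was dropped (moved faster than 0.6 m/s with no finger on it: a fall of about 2 cm) (contact force between hex_fitting and the fingers below 0.01 N and linear speed of hex_fitting above 0.6 m/s).
It fails at once if the bearing block was dropped (moved faster than 0.6 m/s with no finger on it: a fall of about 2 cm) (contact force between bearing_block and the fingers below 0.01 N and linear speed of bearing_block above 0.6 m/s).
It also fails if it takes over 115 s, if anything falls off the work surface, if the arm or the gripper's body presses on something with over 40 N, if the wrist force passes 120 N, or if a joint passes its speed limit or range.

## Working session

There is one attempt and no reset: what is moved stays moved. The work goes in short steps, Python scripts to look and compute and a tool call to move; the robot and the scene stay as the last step left them, time stands still between calls to the robot, and variables do not carry over. Pictures are saved under pics/ and viewed, at most 14 in all, crops included, and the job is handed in when it is done.

Besides the shell and the picture viewer there is one more tool, called after "Request:" by a JSON object that holds its "method" and its "body". arm_command: Moves the arm, as the interface text tells. Its arguments: {"type":"object","properties":{"plan":{"type":"array"},"squeeze":{"type":"number"}},"required":["plan"]}

```bash
mkdir -p pics; cat > h.py <<'E'
import numpy as np, cv2
from station import ctrl, cams
def grab(n):
    im,d=cams.camera(n); i=cams.camera_info(n)
    v,u=np.mgrid[0:384,0:512]
    P=np.stack([(u-i['cx'])/i['fx']*d,(v-i['cy'])/i['fy']*d,d,np.ones_like(d)],-1)
    W=P@np.linalg.inv(i['world_to_cam']).T
    W=W[...,:3]; W[d==0]=np.nan
    return im,W
E
python3 - <<'E'
from h import *
for n in('top','side'):
    im,W=grab(n); np.savez(f'pics/{n}.npz',im=im,W=W); cv2.imwrite(f'pics/{n}0.png',cv2.resize(im,(800,600)))
    i=cams.camera_info(n); print(n,np.linalg.inv(i['world_to_cam']).round(3),i['fx'])
o=ctrl.get_obs(); print(o['ee_pos'],o['eef_rot'],o['time_s'],o['grip_width'])
E
```

```text
top [[ 0.025 -0.995  0.098  0.512]
 [-1.    -0.026 -0.007  0.001]
 [ 0.01  -0.098 -0.995  0.849]
 [ 0.     0.     0.     1.   ]] 372.0549007793365
side [[-0.918 -0.278  0.283  0.334]
 [-0.397  0.668 -0.629  0.519]
 [-0.014 -0.69  -0.724  0.682]
 [ 0.     0.     0.     1.   ]] 392.9735256979702
[0.24884628 0.49019237 0.17815094] [-3.14055040e+00 -8.39552810e-05  2.67179139e+00] 0.1 0.09362358270828748
```

View pics/top0.png

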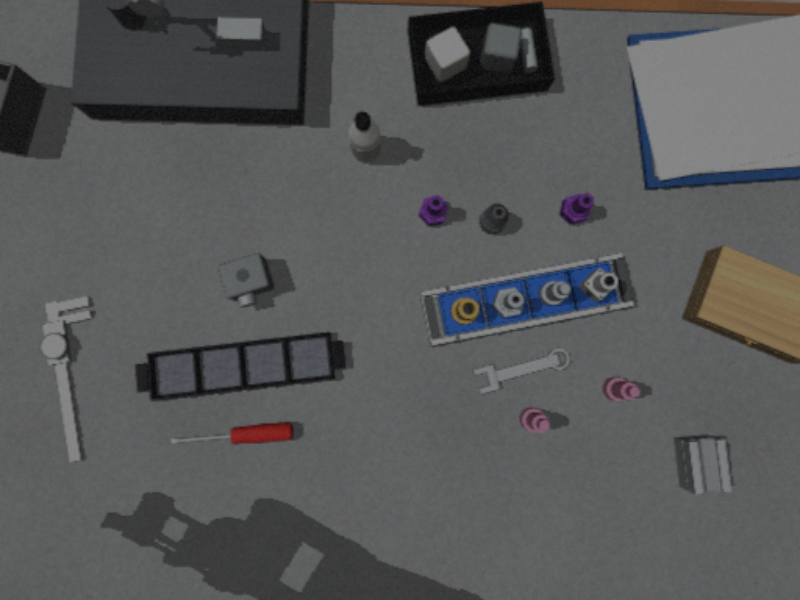

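View pics/side0.png

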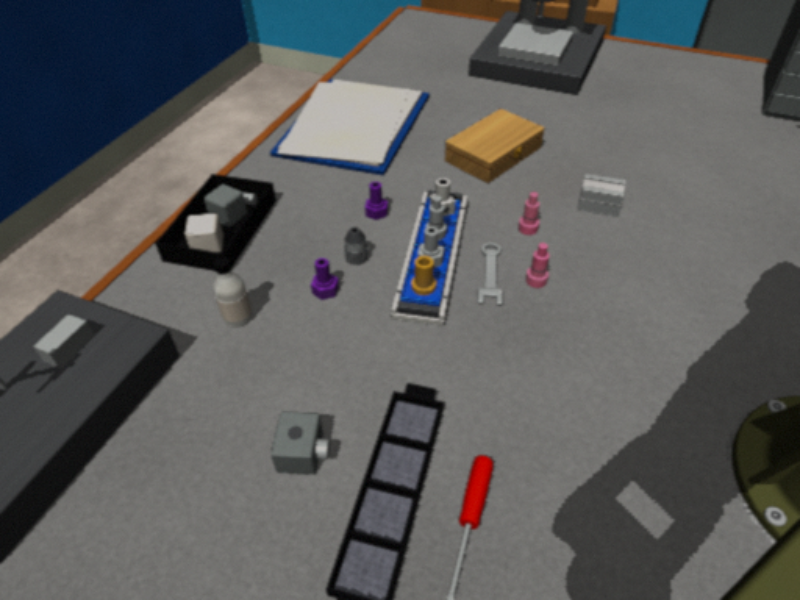

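The top view shows the tray at about (245,365) and the rail at about (528,298). The parts sit at (465,311), (510,300), (555,292) and (600,285), and the leftmost one is the bush. Next I'll measure with depth and zoom in.

```bash
python3 - <<'E'
from h import *
D=np.load('pics/top.npz'); im,W=D['im'],D['W']
cv2.imwrite('pics/rail.png',cv2.resize(im[155:230,262:415],None,fx=5,fy=5,interpolation=cv2.INTER_CUBIC))
s=512/800
def fit(mask,name):
    n,l,st,c=cv2.connectedComponentsWithStats(mask.astype(np.uint8)); k=1+np.argmax(st[1:,4])
    p=W[l==k][:,:2].astype(np.float32); r=cv2.minAreaRect(p*1000)
    print(name,'centre',np.round(r[0],1),'size',np.round(r[1],1),'ang',round(r[2],2),len(p)); return r
z=W[...,2]; u,v=np.meshgrid(range(512),range(384))
roi=lambda a,b,c,d:(u>a*s)&(u<b*s)&(v>c*s)&(v<d*s)
print('table z',np.nanmedian(z[300:315,250:300]))
t=roi(130,350,325,405)&(z>.012)&(z<.03); fit(t,'tray walls')
r=roi(415,640,250,348)&(z>.014); fit(r,'rail')
b=roi(415,640,250,348)&(im[...,0]>im[...,2]*1.7)&(im[...,0]>60); fit(cv2.morphologyEx(b.astype(np.uint8),cv2.MORPH_CLOSE,np.ones((11,11))),'blue')
# part tops
for n,c,H in(('A',(465,308),.074),('B',(512,298),.082),('C',(559,288),.096),('D',(605,280),.082)):
    m=(abs(u-c[0]*s)<17)&(abs(v-c[1]*s)<17)&(z>.04)
    q=W[m]; top=np.nanpercentile(q[:,2],97); 
    w=q[q[:,2]>top-.006]; print(n,'top',top.round(4),'mean',w.mean(0).round(4),'mid',((w.max(0)+w.min(0))/2).round(4),'ext',np.ptp(w,axis=0).round(4),len(w))
E
```

```text
table z 0.0007700256118873261
tray walls centre [488.4 213.7] size [ 68.  296.1] ang 8.07 1066
rail centre [ 594.4 -192.5] size [ 78.9 295.6] ang 12.49 4304
blue centre [ 597.6 -195.9] size [ 60.1 257.5] ang 12.7 2158
A top 0.0764 mean [ 0.5741 -0.1013  0.0744] mid [ 0.5746 -0.1012  0.074 ] ext [0.0253 0.0256 0.0069] 91
B top 0.0845 mean [ 0.587  -0.1623  0.0826] mid [ 0.5869 -0.1623  0.0824] ext [0.0191 0.021  0.0058] 86
C top 0.0974 mean [ 0.6016 -0.2239  0.0962] mid [ 0.6026 -0.2241  0.0954] ext [0.0123 0.0138 0.0069] 39
D top 0.0846 mean [ 0.6145 -0.2865  0.0825] mid [ 0.6143 -0.2867  0.0823] ext [0.0217 0.0223 0.0073] 104
```

View pics/rail.png

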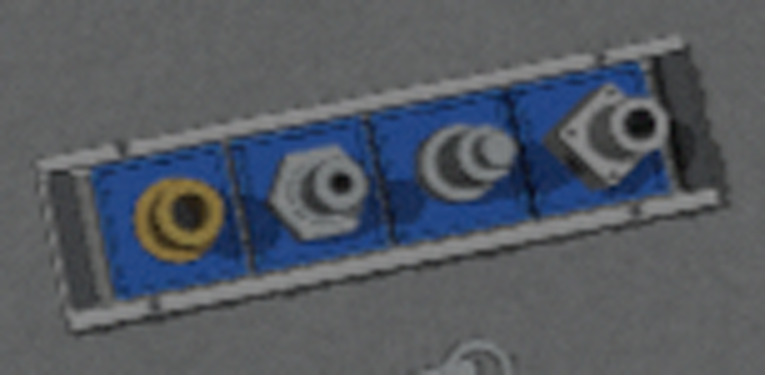

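From left to right the order is bush, hex, shaft, bearing block. Sizes and heights agree to about 2 mm. The fingers will close across the row (tool yaw = row yaw + 90°).

```bash
cat >> h.py <<'E'
from scipy.spatial.transform import Rotation as R
a,t=np.radians([12.4,8.07])
def to(x,y,z,yaw):
    o=ctrl.get_obs(); r=R.from_euler('xyz',o['eef_rot']); g=R.from_euler('xyz',[np.pi,0,yaw])
    return (r.inv().apply(np.array([x,y,z])-o['ee_pos']*1000).round(1), (r.inv()*g).as_rotvec().round(4))
RAIL=dict(bush=(574.5,-101.2,41),hex=(587,-162.3,49),shaft=(602,-224,45),block=(614.4,-286.6,52))
def bay(i):
    y=[96,32,-32,-96][i]; return 488.4-np.sin(t)*y, 213.7+np.cos(t)*y
def plan():
    for i,n in enumerate(RAIL):
        x,y,z=RAIL[n]; print(n,'above',*to(x,y,170,a+np.pi/2),'bay',np.round(bay(i),1))
E
python3 - <<'E'
from h import *
plan()
D=np.load('pics/top.npz'); im,W=D['im'],D['W']
z=W[...,2]
for i in range(4):
    x,y=bay(i); m=(np.hypot(W[...,0]*1000-x,W[...,1]*1000-y)<45)&(abs(z-.006)<.008)&(im.mean(-1)>38)&(abs((W[...,0]*1000-x))<33)&(abs(W[...,1]*1000-y)<33)
    p=W[m]*1000; print(np.round([x,y],1),p.mean(0).round(1),len(p))
E
```

```text
bush above [-558.1 -379.9    8.5] [-1.000e-03  4.000e-04  8.846e-01] bay [474.9 308.7]
hex above [-596.9 -428.7    8.5] [-1.000e-03  4.000e-04  8.846e-01] bay [483.9 245.4]
shaft above [-638.2 -476.9    8.6] [-1.000e-03  4.000e-04  8.846e-01] bay [492.9 182. ]
block above [-677.6 -527.1    8.6] [-1.000e-03  4.000e-04  8.846e-01] bay [501.9 118.7]
[474.9 308.7] [475.2 308.7   6.9] 601
[483.9 245.4] [484.5 244.8   6.8] 611
[492.9 182. ] [493.3 181.1   6.9] 619
[501.9 118.7] [502.  117.2   6.9] 622
```

Careful with the scale: shifts go in shares of 600 mm and turns go in shares of 180 degrees. That gives: -558 mm / 600 = -0.93, 8.5 mm / 600 = 0.0142, 0.885 rad / 3.1416 = 0.2817.

Request:
{"method": "arm_command", "body": {"plan": [[[-0.93,-0.6333,0.0142,0,0,0.2817,-0.3],[-0.93,-0.6333,0.0142,0,0,0.2817,-0.3],[-0.93,-0.6333,0.0142,0,0,0.2817,-0.3],[-0.93,-0.6333,0.0142,0,0,0.2817,-0.3],[-0.93,-0.6333,0.0142,0,0,0.2817,-0.3],[-0.93,-0.6333,0.0142,0,0,0.2817,-0.3],[-0.93,-0.6333,0.0142,0,0,0.2817,-0.3],[-0.93,-0.6333,0.0142,0,0,0.2817,-0.3],[-0.93,-0.6333,0.0142,0,0,0.2817,-0.3],[-0.93,-0.6333,0.0142,0,0,0.2817,-0.3],[-0.93,-0.6333,0.0142,0,0,0.2817,-0.3],[-0.93,-0.6333,0.0142,0,0,0.2817,-0.3]]], "squeeze": 20}}

```text
time_s: 1.3
ee_pos: [0.5388, -0.0373, 0.1709]
eef_rot: [-3.141, -0.0, 1.787]
force: [1.5, 0.4, 0.7]
grip_width: 0.061
grip_force: 0.0
```

```bash
python3 -c "
from h import *
plan();o=ctrl.get_obs();print(o['time_s'],o['ee_pos'],o['joint_vel'].round(2) if hasattr(o['joint_vel'],'round') else o['joint_vel'])"
```

```text
bush above [-70.1  21.2   0.9] [-0.0002 -0.0001 -0.0006] bay [474.9 308.7]
hex above [-132.4   20.3    0.9] [-0.0002 -0.0001 -0.0006] bay [483.9 245.4]
shaft above [-195.9   21.8    0.9] [-0.0002 -0.0001 -0.0006] bay [492.9 182. ]
block above [-259.7   20.5    0.9] [-0.0002 -0.0001 -0.0006] bay [501.9 118.7]
1.3 [ 0.53879275 -0.0372863   0.17091706] [-0.78  0.57 -0.71  0.    0.13 -0.77]
```

Request:
{"method": "arm_command", "body": {"plan": [[[-0.0667,0.02,0.0017,0,0,0,-0.3],[-0.1,0.0283,0.0017,0,0,0,-0.3],[-0.1,0.0283,0.0017,0,0,0,-0.3],[-0.1,0.0283,0.0017,0,0,0,-0.3]]]}}

```text
time_s: 1.7
ee_pos: [0.5674, -0.0899, 0.1696]
eef_rot: [-3.141, -0.001, 1.786]
force: [0.3, 0.2, 0.5]
grip_width: 0.061
grip_force: 0.0
```

```bash
python3 -c "
from h import *
print(to(574.5,-101.2,41,a+np.pi/2));o=ctrl.get_obs();print(o['time_s'],o['ee_pos'],o['joint_vel'])"
```

```text
(array([-12.6,   4.7, 128.6]), array([-0.0009, -0.0006, -0.0009]))
1.7 [ 0.56736981 -0.08993632  0.16959301] [ 0.02168809 -0.01821052  0.0105025   0.00048451 -0.00033626  0.00200397]
```

Converted, 128.5 mm / 600 = 0.2142, 4.7 mm / 600 = 0.0078.

Request:
{"method": "arm_command", "body": {"plan": [[[-0.0208,0.0078,0.025,0,0,0,-0.3],[-0.0208,0.0078,0.075,0,0,0,-0.3],[-0.0208,0.0078,0.125,0,0,0,-0.3],[-0.0208,0.0078,0.175,0,0,0,-0.3],[-0.0208,0.0078,0.2033,0,0,0,-0.3],[-0.0208,0.0078,0.2142,0,0,0,-0.3],[-0.0208,0.0078,0.2142,0,0,0,-0.3],[-0.0208,0.0078,0.2142,0,0,0,-0.3],[-0.0208,0.0078,0.2142,0,0,0,0.1],[-0.0208,0.0078,0.2142,0,0,0,0.3],[-0.0208,0.0078,0.2142,0,0,0,0.5],[-0.0208,0.0078,0.2142,0,0,0,0.7]]], "squeeze": 20}}

```text
time_s: 2.9
ee_pos: [0.5751, -0.1014, 0.0419]
eef_rot: [3.141, 0.0, 1.787]
force: [0.3, -0.2, 0.2]
grip_width: 0.0325
grip_force: 0.0
```

```bash
python3 -c "
from h import *
o=ctrl.get_obs();print(o['time_s'],o['ee_pos'],o['joint_vel'],o['grip_width'],o['grip_force'])
x,y=bay(0);print(to(x,y,170,t+np.pi/2))
im,W=grab('side');cv2.imwrite('pics/s1.png',im[100:250,200:350].repeat(4,0).repeat(4,1))"
```

```text
2.9 [ 0.57511416 -0.10143068  0.04185425] [ 0.00250644  0.00230167  0.00126911  0.00018134 -0.00037688  0.00093605] 0.03251106984507367 0.0
(array([ 422.1,   -9.9, -128.2]), array([0.0004, 0.0002, 0.0751]))
```

View pics/s1.png

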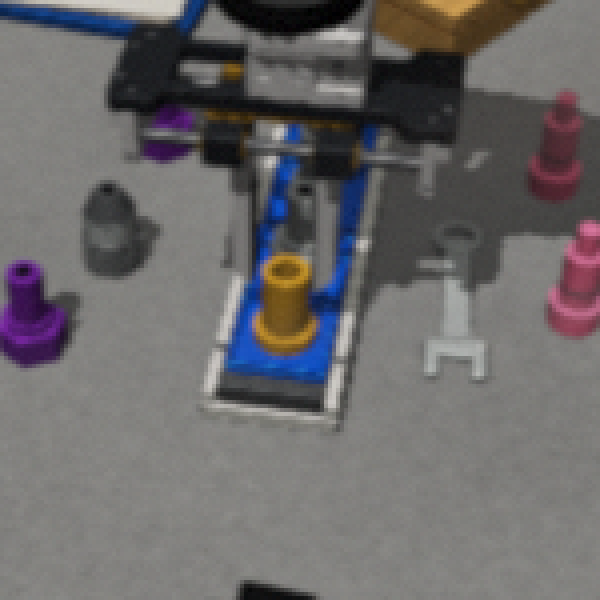

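The crop shows the bush at about (285,300), with the fingers at x≈240 and x≈325. They look further back than the bush, so I'll check this by projection and depth.

```bash
python3 -c "
from h import *
o=ctrl.get_obs()
for n in('side','top'):
    i=cams.camera_info(n);q=i['world_to_cam']@np.append(o['ee_pos'],1);uv=(i['fx']*q[0]/q[2]+i['cx'],i['fy']*q[1]/q[2]+i['cy']);print(n,uv)
    im,W=grab(n);np.savez('pics/%s1.npz'%n,im=im,W=W)
    if n=='side':
        print('crop',[(uv[0]-200)*4,(uv[1]-100)*4])
        for p in((285,300),(240,250),(325,270),(285,265),(330,240),(245,220)): print(p,W[100+p[1]//4,200+p[0]//4].round(3))
    else:
        cv2.imwrite('pics/t1.png',im[130:250,240:400].repeat(5,0).repeat(5,1))
        z=W[...,2]; 
"
```

```text
side (np.float64(270.292831162021), np.float64(177.51172503237825))
crop [np.float64(281.171324648084), np.float64(310.046900129513)]
(285, 300) [ 0.569 -0.09   0.062]
(240, 250) [ 0.595 -0.088  0.095]
(325, 270) [ 0.548 -0.097  0.088]
(285, 265) [ 0.577 -0.11   0.07 ]
(330, 240) [ 0.548 -0.101  0.105]
(245, 220) [ 0.593 -0.089  0.115]
top (np.float64(297.16333015261455), np.float64(197.94167244719358))
```

View pics/t1.png

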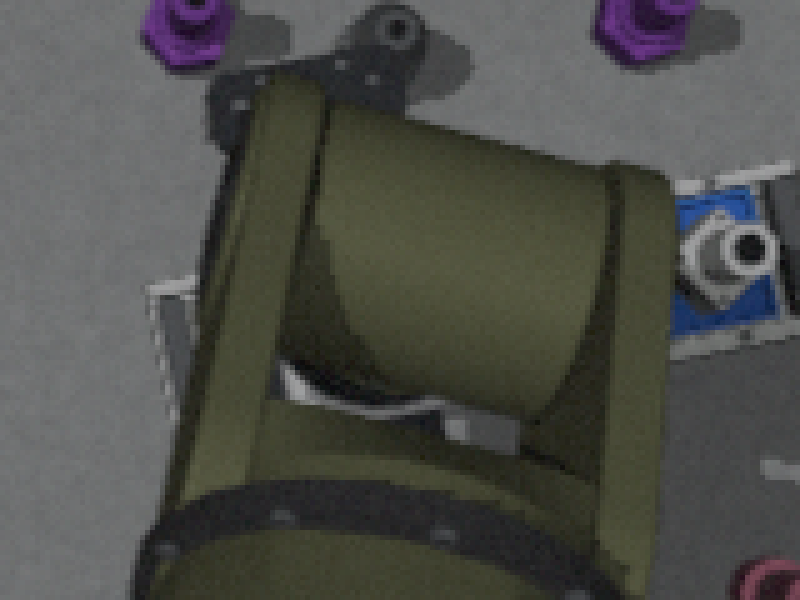

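The arm hides the top view, but side depth puts the fingers at y≈-0.09 to -0.10 on either side of the bush, as planned. Now I'll close.

Converted, -125 mm / 600 = -0.2083, -115 mm / 600 = -0.1917.

Request:
{"method": "arm_command", "body": {"plan": [[[0,0,0,0,0,0,0.8],[0,0,0,0,0,0,0.9],[0,0,0,0,0,0,1],[0,0,0,0,0,0,1],[0,0,-0.0133,0,0,0,1],[0,0,-0.0417,0,0,0,1],[0,0,-0.0917,0,0,0,1],[0,0,-0.15,0,0,0,1],[0,0,-0.1917,0,0,0,1],[0,0,-0.2083,0,0,0,1],[0,0,-0.2083,0,0,0,1],[0,0,-0.2083,0,0,0,1]]], "squeeze": 25}}

```text
time_s: 4.25
ee_pos: [0.5745, -0.1012, 0.1651]
eef_rot: [-3.14, -0.001, 1.787]
force: [-0.1, 0.3, -3.3]
grip_width: 0.0262
grip_force: 25.0
```

```bash
python3 -c "
from h import *
x,y=bay(0);print(to(x,y,165,t+np.pi/2))"
```

```text
(array([421.8,  -9.4,   0.5]), array([-0.0018, -0.0008,  0.0751]))
```

Converted, 422 mm / 600 = 0.7033, 165 mm / 600 = 0.275, 0.075 rad / 3.1416 = 0.0239.

Request:
{"method": "arm_command", "body": {"plan": [[[0.02,0,0,0,0,0.0032,1],[0.0667,-0.0017,0,0,0,0.0064,1],[0.13,-0.0033,0,0,0,0.0095,1],[0.2,-0.005,0,0,0,0.0127,1],[0.275,-0.0067,0,0,0,0.0159,1],[0.35,-0.0083,0,0,0,0.0191,1],[0.425,-0.01,0,0,0,0.0239,1],[0.5,-0.0117,0,0,0,0.0239,1],[0.5667,-0.0133,0,0,0,0.0239,1],[0.6333,-0.015,0,0,0,0.0239,1],[0.68,-0.0157,0,0,0,0.0239,1],[0.7033,-0.0157,0,0,0,0.0239,1]]]}}

```text
time_s: 5.45
ee_pos: [0.4737, 0.311, 0.1654]
eef_rot: [-3.14, 0.0, 1.714]
force: [0.5, -0.8, -1.8]
grip_width: 0.0267
grip_force: 25.0
```

Request:
{"method": "arm_command", "body": {"plan": [[[0,0,0,0,0,0,1],[0,0,0,0,0,0,1],[0,0,0,0,0,0,1]]]}}

```text
time_s: 5.75
ee_pos: [0.4757, 0.3077, 0.1664]
eef_rot: [-3.141, 0.0, 1.71]
force: [-0.1, -0.5, -1.6]
grip_width: 0.0268
grip_force: 25.0
```

```bash
python3 -c "
from h import *
x,y=bay(0);print(to(x,y,25,t+np.pi/2),ctrl.get_obs()['ee_pos'])
im,W=grab('side');cv2.imwrite('pics/s2.png',im[100:384,100:400].repeat(2,0).repeat(2,1))"
```

```text
(array([  1.2,  -0.6, 141.4]), array([-0.0002,  0.0003, -0.0012])) [0.47571416 0.30769075 0.16643589]
```

View pics/s2.png

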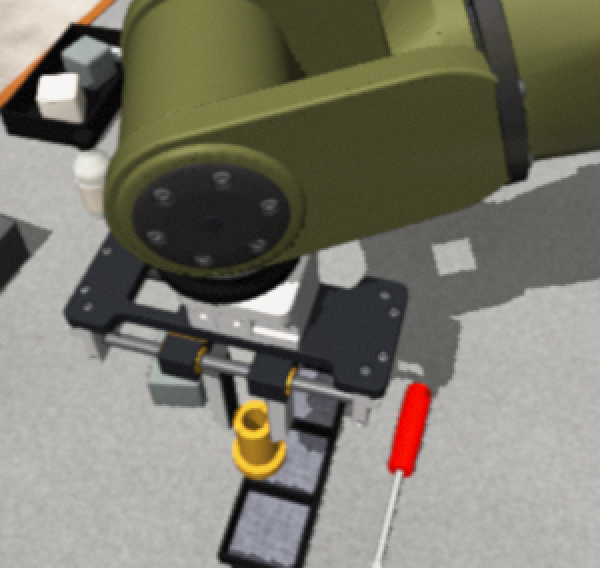

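The side view shows the bush at about (258,440), on the near side of the pads and apparently tilted. I'll measure its axis.

```bash
cat >> h.py <<'E'
def brass(im,W,side):
    b,g,r=[im[...,k].astype(int) for k in range(3)]
    m=(r>b*1.8+20)&(g>b*1.3)&(W[...,2]>.01)
    n,l,st,c=cv2.connectedComponentsWithStats(m.astype(np.uint8)); 
    return l,st,c
E
python3 - <<'E'
from h import *
o=ctrl.get_obs(); tcp=o['ee_pos']
for n in('side','top'):
    im,W=grab(n); np.savez(f'pics/{n}2.npz',im=im,W=W); l,st,c=brass(im,W,n)
    for k in range(1,len(st)):
        if st[k,4]<60: continue
        p=W[l==k]; print(n,c[k].round(),st[k,4],'mean',p.mean(0).round(3),'min',np.percentile(p,2,axis=0).round(3),'max',np.percentile(p,98,axis=0).round(3))
        for lo in np.arange(.125,.22,.01):
            q=p[(p[:,2]>lo)&(p[:,2]<lo+.01)]
            if len(q)>8: print('  z',lo.round(3),len(q),'x',np.percentile(q[:,0],[3,97]).round(4),'y',np.percentile(q[:,1],[3,97]).round(4))
print(tcp)
D=np.load('pics/side.npz'); im,W=D['im'],D['W']; l,st,c=brass(im,W,0)
for k in range(1,len(st)):
    if 80<st[k,4]<3000: 
        p=W[l==k]; q=p[(p[:,2]>.05)&(p[:,2]<.07)]
        if len(q): print('start side',c[k].round(),len(q),'x',np.percentile(q[:,0],[3,97]).round(4),'y',np.percentile(q[:,1],[3,97]).round(4))
E
```

```text
side [305. 314.] 453 mean [0.393 0.184 0.025] min [0.383 0.143 0.02 ] max [0.404 0.222 0.029]
side [227. 321.] 730 mean [0.473 0.313 0.179] min [0.457 0.297 0.152] max [0.489 0.326 0.202]
  z 0.145 33 x [0.4566 0.4749] y [0.3031 0.3268]
  z 0.155 211 x [0.457  0.4895] y [0.3003 0.3264]
  z 0.165 73 x [0.4615 0.4825] y [0.2995 0.3214]
  z 0.175 95 x [0.4619 0.4834] y [0.2994 0.3217]
  z 0.185 95 x [0.4633 0.4837] y [0.2991 0.3218]
  z 0.195 214 x [0.464  0.4881] y [0.296  0.3214]
[0.4757572  0.30771474 0.16651834]
start side [315.  91.] 81 x [0.5298 0.6515] y [-0.5956 -0.4363]
start side [271. 176.] 76 x [0.5614 0.5811] y [-0.1093 -0.0865]
```

Measured: the barrel axis is vertical within noise, its centre matches the TCP (y 0.308), and the foot is about 19 mm below the TCP. The tilt was only perspective. Lowering now.

Converted, 138 mm / 600 = 0.23, 137 mm / 600 = 0.2283.

Request:
{"method": "arm_command", "body": {"plan": [[[0,0,0.0167,0,0,0,1],[0,0,0.05,0,0,0,1],[0,0,0.1,0,0,0,1],[0,0,0.15,0,0,0,1],[0,0,0.1917,0,0,0,1],[0,0,0.2133,0,0,0,1],[0,0,0.2233,0,0,0,1],[0,0,0.2283,0,0,0,1],[0,0,0.23,0,0,0,1],[0,0,0.23,0,0,0,1]]]}}

```text
time_s: 6.9
ee_pos: [0.4758, 0.309, 0.0294]
eef_rot: [3.14, -0.0, 1.712]
force: [-0.0, -0.1, -3.0]
grip_width: 0.0265
grip_force: 25.0
```

Converted, 1 mm / 600 = 0.0017, 0.5 mm / 600 = 0.0008.

Request:
{"method": "arm_command", "body": {"plan": [[[0,0,0.0008,0,0,0,1],[0,0,0.0017,0,0,0,1],[0,0,0.0017,0,0,0,1]]]}}

```text
time_s: 7.2
ee_pos: [0.4754, 0.3089, 0.0278]
eef_rot: [3.141, -0.0, 1.712]
force: [-0.6, 0.2, -1.9]
grip_width: 0.0266
grip_force: 25.0
```

Converted, 1.5 mm / 600 = 0.0025, 1 mm / 600 = 0.0017.

Request:
{"method": "arm_command", "body": {"plan": [[[0,0,0.0008,0,0,0,1],[0,0,0.0017,0,0,0,1],[0,0,0.0025,0,0,0,1],[0,0,0.0025,0,0,0,1]]]}}

```text
time_s: 7.6
ee_pos: [0.4753, 0.3088, 0.026]
eef_rot: [-3.141, 0.0, 1.712]
force: [0.4, -0.4, -2.1]
grip_width: 0.0267
grip_force: 25.0
```

Converted, 1 mm / 600 = 0.0017, 0.5 mm / 600 = 0.0008.

Request:
{"method": "arm_command", "body": {"plan": [[[0,0,0.0008,0,0,0,1],[0,0,0.0017,0,0,0,1],[0,0,0.0017,0,0,0,1]]]}}

```text
time_s: 7.9
ee_pos: [0.4755, 0.309, 0.0257]
eef_rot: [3.141, -0.0, 1.712]
force: [-2.5, -1.0, 3.9]
grip_width: 0.0266
grip_force: 25.0
```

The force turned positive at TCP z 25.7 mm, as expected for contact. Releasing.

Converted, -142 mm / 600 = -0.2367, -130 mm / 600 = -0.2167.

Request:
{"method": "arm_command", "body": {"plan": [[[0,0,0,0,0,0,0.3],[0,0,0,0,0,0,-0.1],[0,0,0,0,0,0,-0.3],[0,0,0,0,0,0,-0.3],[0,0,-0.025,0,0,0,-0.3],[0,0,-0.0833,0,0,0,-0.3],[0,0,-0.1583,0,0,0,-0.3],[0,0,-0.2167,0,0,0,-0.3],[0,0,-0.2367,0,0,0,-0.3],[0,0,-0.2367,0,0,0,-0.3],[0,0,-0.2367,0,0,0,-0.3]]]}}

```text
time_s: 9.0
ee_pos: [0.4749, 0.3085, 0.166]
eef_rot: [-3.14, 0.001, 1.712]
force: [0.3, 0.4, 0.4]
grip_width: 0.0611
grip_force: 0.0
```

```bash
python3 -c "
from h import *
plan(); print(ctrl.get_obs()['ee_pos'])
im,W=grab('side');l,st,c=brass(im,W,0)
for k in range(1,len(st)):
    if st[k,4]>150:
        p=W[l==k]; print(c[k].round(),p.min(0).round(3),p.max(0).round(3))"
```

```text
bush above [-419.7   41.    -3.8] [-0.0015  0.0005 -0.0755] bay [474.9 308.7]
hex above [-481.9   44.8   -3.8] [-0.0015  0.0005 -0.0755] bay [483.9 245.4]
shaft above [-545.1   51.    -3.8] [-0.0015  0.0005 -0.0755] bay [492.9 182. ]
block above [-608.8   54.5   -3.7] [-0.0015  0.0005 -0.0755] bay [501.9 118.7]
[0.47491376 0.3085392  0.16600928]
[305. 314.] [0.381 0.141 0.011] [0.407 0.223 0.03 ]
[234. 360.] [0.456 0.279 0.011] [0.495 0.328 0.063]
```

The bush stands at its bay, top around 0.06 m. Now the hex fitting.

Converted, -482 mm / 600 = -0.8033, 44.8 mm / 600 = 0.0747, -0.0755 rad / 3.1416 = -0.024.

Request:
{"method": "arm_command", "body": {"plan": [[[-0.0333,0.0033,0,0,0,-0.0032,-0.3],[-0.1,0.01,0,0,0,-0.0064,-0.3],[-0.18,0.0167,0,0,0,-0.0095,-0.3],[-0.26,0.025,0,0,0,-0.0127,-0.3],[-0.34,0.0317,0,0,0,-0.0159,-0.3],[-0.42,0.0383,0,0,0,-0.0191,-0.3],[-0.5,0.0467,0,0,0,-0.024,-0.3],[-0.58,0.0533,0,0,0,-0.024,-0.3],[-0.66,0.0617,0,0,0,-0.024,-0.3],[-0.7333,0.0683,0,0,0,-0.024,-0.3],[-0.7833,0.0733,0,0,0,-0.024,-0.3],[-0.8033,0.0747,0,0,0,-0.024,-0.3]]]}}

```text
time_s: 10.25
ee_pos: [0.587, -0.1645, 0.1649]
eef_rot: [-3.139, -0.001, 1.785]
force: [0.3, -0.1, -0.8]
grip_width: 0.061
grip_force: 0.0
```

Request:
{"method": "arm_command", "body": {"plan": [[[0,0,0,0,0,0,-0.3],[0,0,0,0,0,0,-0.3],[0,0,0,0,0,0,-0.3]]]}}

```text
time_s: 10.55
ee_pos: [0.5874, -0.1606, 0.1669]
eef_rot: [-3.141, -0.0, 1.789]
force: [-0.5, 0.6, -0.3]
grip_width: 0.061
grip_force: 0.0
```

```bash
python3 -c "
from h import *
print(to(*RAIL['hex'],a+np.pi/2), ctrl.get_obs()['ee_pos'])"
```

```text
(array([ -1.6,  -0.7, 117.9]), array([-0.0003, -0.0004,  0.0016])) [ 0.58735523 -0.16061734  0.16694556]
```

Converted, 118 mm / 600 = 0.1967, -1.6 mm / 600 = -0.0027.

Request:
{"method": "arm_command", "body": {"plan": [[[-0.0027,-0.0012,0.025,0,0,0,-0.3],[-0.0027,-0.0012,0.075,0,0,0,-0.3],[-0.0027,-0.0012,0.125,0,0,0,-0.3],[-0.0027,-0.0012,0.1667,0,0,0,-0.3],[-0.0027,-0.0012,0.1883,0,0,0,-0.3],[-0.0027,-0.0012,0.1967,0,0,0,-0.3],[-0.0027,-0.0012,0.1967,0,0,0,-0.3],[-0.0027,-0.0012,0.1967,0,0,0,-0.3],[-0.0027,-0.0012,0.1967,0,0,0,0.1],[-0.0027,-0.0012,0.1967,0,0,0,0.3],[-0.0027,-0.0012,0.1967,0,0,0,0.5],[-0.0027,-0.0012,0.1967,0,0,0,0.6]]]}}

```text
time_s: 11.75
ee_pos: [0.5872, -0.1639, 0.0493]
eef_rot: [3.141, 0.0, 1.787]
force: [-0.2, -0.1, -1.0]
grip_width: 0.0325
grip_force: 0.0
```

Converted, -116 mm / 600 = -0.1933, -108 mm / 600 = -0.18.

Request:
{"method": "arm_command", "body": {"plan": [[[0,0,0,0,0,0,0.8],[0,0,0,0,0,0,1],[0,0,0,0,0,0,1],[0,0,0,0,0,0,1],[0,0,-0.0133,0,0,0,1],[0,0,-0.0417,0,0,0,1],[0,0,-0.0917,0,0,0,1],[0,0,-0.1417,0,0,0,1],[0,0,-0.18,0,0,0,1],[0,0,-0.1933,0,0,0,1],[0,0,-0.1933,0,0,0,1],[0,0,-0.1933,0,0,0,1]]], "squeeze": 25}}

```text
time_s: 12.95
ee_pos: [0.5866, -0.1636, 0.1637]
eef_rot: [-3.14, -0.001, 1.787]
force: [0.2, 0.3, -3.4]
grip_width: 0.0208
grip_force: 25.0
```

```bash
python3 -c "
from h import *
x,y=bay(1);print(to(x,y,165,t+np.pi/2))"
```

```text
(array([421.5, -12.4,  -0.9]), array([-0.0018, -0.001 ,  0.0757]))
```

Gripped at a width of 20.8 mm, which fits the 22 mm spigot. Carrying it over.

Converted, 421.5 mm / 600 = 0.7025, 165 mm / 600 = 0.275, 0.0755 rad / 3.1416 = 0.024.

Request:
{"method": "arm_command", "body": {"plan": [[[0.02,0,0,0,0,0.0032,1],[0.0667,-0.0017,0,0,0,0.0064,1],[0.13,-0.0033,0,0,0,0.0095,1],[0.2,-0.005,0,0,0,0.0127,1],[0.275,-0.0083,0,0,0,0.0159,1],[0.35,-0.01,0,0,0,0.0191,1],[0.425,-0.0133,0,0,0,0.0239,1],[0.5,-0.015,0,0,0,0.0239,1],[0.5667,-0.0167,0,0,0,0.0239,1],[0.6333,-0.0192,0,0,0,0.0239,1],[0.68,-0.0207,0,0,0,0.024,1],[0.7025,-0.0207,0,0,0,0.024,1]]]}}

```text
time_s: 14.15
ee_pos: [0.4828, 0.2475, 0.1642]
eef_rot: [-3.14, 0.0, 1.714]
force: [-0.1, -0.6, -2.0]
grip_width: 0.0208
grip_force: 25.0
```

Request:
{"method": "arm_command", "body": {"plan": [[[0,0,0,0,0,0,1],[0,0,0,0,0,0,1],[0,0,0,0,0,0,1]]]}}

```text
time_s: 14.45
ee_pos: [0.4848, 0.244, 0.1649]
eef_rot: [-3.141, 0.0, 1.71]
force: [0.2, -0.1, -1.4]
grip_width: 0.0205
grip_force: 25.0
```

```bash
python3 -c "
from h import *
x,y=bay(1);print(to(x,y,33.5,t+np.pi/2),ctrl.get_obs()['ee_pos'])"
```

```text
(array([  1.5,  -0.6, 131.4]), array([-0.0002,  0.0003, -0.0013])) [0.48478587 0.24401229 0.16492949]
```

Converted, 130 mm / 600 = 0.2167, 129.5 mm / 600 = 0.2158.

Request:
{"method": "arm_command", "body": {"plan": [[[0.0017,0,0.0167,0,0,0,1],[0.0017,0,0.05,0,0,0,1],[0.0017,0,0.1,0,0,0,1],[0.0017,0,0.15,0,0,0,1],[0.0017,0,0.1867,0,0,0,1],[0.0017,0,0.205,0,0,0,1],[0.0017,0,0.2117,0,0,0,1],[0.0017,0,0.215,0,0,0,1],[0.0017,0,0.2158,0,0,0,1],[0.0017,0,0.2167,0,0,0,1],[0.0017,0,0.2167,0,0,0,1]]]}}

```text
time_s: 15.55
ee_pos: [0.4846, 0.2463, 0.0357]
eef_rot: [3.141, -0.0, 1.712]
force: [-0.1, -0.4, -3.2]
grip_width: 0.0206
grip_force: 25.0
```

Converted, 1 mm / 600 = 0.0017, 0.5 mm / 600 = 0.0008.

Request:
{"method": "arm_command", "body": {"plan": [[[0,0,0.0008,0,0,0,1],[0,0,0.0017,0,0,0,1],[0,0,0.0017,0,0,0,1]]]}}

```text
time_s: 15.85
ee_pos: [0.4843, 0.2462, 0.0341]
eef_rot: [-3.142, 0.0, 1.712]
force: [-0.3, -0.0, -2.5]
grip_width: 0.0205
grip_force: 25.0
```

Request:
{"method": "arm_command", "body": {"plan": [[[0,0,0.0008,0,0,0,1],[0,0,0.0017,0,0,0,1],[0,0,0.0017,0,0,0,1]]]}}

```text
time_s: 16.15
ee_pos: [0.4844, 0.2462, 0.0332]
eef_rot: [3.141, -0.0, 1.712]
force: [-0.4, -0.4, -1.8]
grip_width: 0.021
grip_force: 25.0
```

Converted, 1 mm / 600 = 0.0017, 0.5 mm / 600 = 0.0008.

Request:
{"method": "arm_command", "body": {"plan": [[[0,0,0.0008,0,0,0,1],[0,0,0.0017,0,0,0,1],[0,0,0.0017,0,0,0,1]]]}}

```text
time_s: 16.45
ee_pos: [0.4847, 0.2463, 0.033]
eef_rot: [3.14, -0.0, 1.712]
force: [-1.6, -1.3, 7.6]
grip_width: 0.0208
grip_force: 25.0
```

Contact. Releasing and lifting.

Converted, -137 mm / 600 = -0.2283, -125 mm / 600 = -0.2083.

Request:
{"method": "arm_command", "body": {"plan": [[[0,0,0,0,0,0,0.3],[0,0,0,0,0,0,-0.1],[0,0,0,0,0,0,-0.3],[0,0,0,0,0,0,-0.3],[0,0,-0.025,0,0,0,-0.3],[0,0,-0.0833,0,0,0,-0.3],[0,0,-0.1583,0,0,0,-0.3],[0,0,-0.2083,0,0,0,-0.3],[0,0,-0.2283,0,0,0,-0.3],[0,0,-0.2283,0,0,0,-0.3],[0,0,-0.2283,0,0,0,-0.3]]]}}

```text
time_s: 17.55
ee_pos: [0.4838, 0.2459, 0.1674]
eef_rot: [-3.14, 0.001, 1.712]
force: [-0.3, 0.5, -0.7]
grip_width: 0.0615
grip_force: 0.0
```

```bash
python3 -c "
from h import *
plan(); print(ctrl.get_obs()['ee_pos'])"
```

```text
bush above [-356.4   41.    -2.5] [-0.0021  0.0005 -0.0754] bay [474.9 308.7]
hex above [-418.7   44.8   -2.4] [-0.0021  0.0005 -0.0754] bay [483.9 245.4]
shaft above [-481.9   51.    -2.4] [-0.0021  0.0005 -0.0754] bay [492.9 182. ]
block above [-545.6   54.5   -2.4] [-0.0021  0.0005 -0.0754] bay [501.9 118.7]
[0.48381744 0.24590807 0.16740769]
```

Converted, -482 mm / 600 = -0.8033, -470 mm / 600 = -0.7833, -0.0755 rad / 3.1416 = -0.024.

Request:
{"method": "arm_command", "body": {"plan": [[[-0.0333,0.0033,-0.0033,0,0,-0.0032,-0.3],[-0.1,0.01,-0.0033,0,0,-0.0064,-0.3],[-0.18,0.0183,-0.0033,0,0,-0.0095,-0.3],[-0.26,0.0283,-0.0033,0,0,-0.0127,-0.3],[-0.34,0.0367,-0.0033,0,0,-0.0159,-0.3],[-0.42,0.045,-0.0033,0,0,-0.0191,-0.3],[-0.5,0.0533,-0.0033,0,0,-0.024,-0.3],[-0.58,0.0617,-0.0033,0,0,-0.024,-0.3],[-0.66,0.07,-0.0033,0,0,-0.024,-0.3],[-0.7333,0.0783,-0.0033,0,0,-0.024,-0.3],[-0.7833,0.0833,-0.0033,0,0,-0.024,-0.3],[-0.8033,0.085,-0.0033,0,0,-0.024,-0.3]]]}}

```text
time_s: 18.75
ee_pos: [0.6019, -0.2263, 0.1682]
eef_rot: [-3.138, -0.002, 1.785]
force: [0.2, 0.4, -0.1]
grip_width: 0.0611
grip_force: 0.0
```

Request:
{"method": "arm_command", "body": {"plan": [[[0,0,0,0,0,0,-0.3],[0,0,0,0,0,0,-0.3],[0,0,0,0,0,0,-0.3]]]}}

```text
time_s: 19.05
ee_pos: [0.6025, -0.2224, 0.171]
eef_rot: [-3.141, -0.0, 1.789]
force: [-0.1, 0.6, 0.4]
grip_width: 0.0611
grip_force: 0.0
```

```bash
python3 -c "
from h import *
print(to(*RAIL['shaft'],a+np.pi/2), ctrl.get_obs()['ee_pos'])"
```

```text
(array([ -1.5,  -0.9, 126. ]), array([-0.0002, -0.0003,  0.0016])) [ 0.602546   -0.22236837  0.17097224]
```

Converted, 126 mm / 600 = 0.21, 120 mm / 600 = 0.2.

Request:
{"method": "arm_command", "body": {"plan": [[[-0.0005,-0.0008,0.025,0,0,0,-0.3],[-0.0005,-0.0008,0.075,0,0,0,-0.3],[-0.0005,-0.0008,0.125,0,0,0,-0.3],[-0.0005,-0.0008,0.175,0,0,0,-0.3],[-0.0005,-0.0008,0.2,0,0,0,-0.3],[-0.0005,-0.0008,0.21,0,0,0,-0.3],[-0.0005,-0.0008,0.21,0,0,0,-0.3],[-0.0005,-0.0008,0.21,0,0,0,-0.3],[-0.0005,-0.0008,0.21,0,0,0,0.1],[-0.0005,-0.0008,0.21,0,0,0,0.3],[-0.0005,-0.0008,0.21,0,0,0,0.5],[-0.0005,-0.0008,0.21,0,0,0,0.6]]]}}

```text
time_s: 20.25
ee_pos: [0.6022, -0.2243, 0.0454]
eef_rot: [3.141, 0.0, 1.787]
force: [0.5, 0.2, -0.0]
grip_width: 0.0328
grip_force: 0.0
```

Request:
{"method": "arm_command", "body": {"plan": [[[0,0,0,0,0,0,0.8],[0,0,0,0,0,0,1],[0,0,0,0,0,0,1],[0,0,0,0,0,0,1],[0,0,-0.0133,0,0,0,1],[0,0,-0.0417,0,0,0,1],[0,0,-0.0917,0,0,0,1],[0,0,-0.1417,0,0,0,1],[0,0,-0.1867,0,0,0,1],[0,0,-0.2,0,0,0,1],[0,0,-0.2,0,0,0,1],[0,0,-0.2,0,0,0,1]]], "squeeze": 25}}

```text
time_s: 21.45
ee_pos: [0.6016, -0.224, 0.1634]
eef_rot: [-3.14, -0.001, 1.787]
force: [-1.0, -0.8, -3.1]
grip_width: 0.0228
grip_force: 25.0
```

```bash
python3 -c "
from h import *
x,y=bay(2);print(to(x,y,165,t+np.pi/2))"
```

```text
(array([419.9, -18.9,  -1. ]), array([-0.0019, -0.0012,  0.0757]))
```

Converted, 420 mm / 600 = 0.7, 165 mm / 600 = 0.275, 0.0755 rad / 3.1416 = 0.024.

Request:
{"method": "arm_command", "body": {"plan": [[[0.02,-0.0008,0,0,0,0.0032,1],[0.0667,-0.0033,0,0,0,0.0064,1],[0.13,-0.0067,0,0,0,0.0095,1],[0.2,-0.01,0,0,0,0.0127,1],[0.275,-0.0133,0,0,0,0.0159,1],[0.35,-0.0167,0,0,0,0.0191,1],[0.425,-0.02,0,0,0,0.0239,1],[0.5,-0.0233,0,0,0,0.0239,1],[0.5667,-0.0267,0,0,0,0.0239,1],[0.6333,-0.0292,0,0,0,0.0239,1],[0.68,-0.0308,0,0,0,0.024,1],[0.7,-0.0317,0,0,0,0.024,1]]]}}

```text
time_s: 22.65
ee_pos: [0.4917, 0.1842, 0.1642]
eef_rot: [-3.14, -0.0, 1.714]
force: [-0.1, -0.2, -3.2]
grip_width: 0.0229
grip_force: 25.0
```

Request:
{"method": "arm_command", "body": {"plan": [[[0,0,0,0,0,0,1],[0,0,0,0,0,0,1],[0,0,0,0,0,0,1]]]}}

```text
time_s: 22.95
ee_pos: [0.4936, 0.1807, 0.1649]
eef_rot: [-3.141, 0.0, 1.71]
force: [-1.2, -0.1, -3.0]
grip_width: 0.0229
grip_force: 25.0
```

```bash
python3 -c "
from h import *
x,y=bay(2);print(to(x,y,29.4,t+np.pi/2),ctrl.get_obs()['ee_pos'])"
```

```text
(array([  1.4,  -0.5, 135.5]), array([-0.0004,  0.0002, -0.0013])) [0.49358041 0.18074552 0.16486183]
```

Converted, 134.5 mm / 600 = 0.2242, 134 mm / 600 = 0.2233.

Request:
{"method": "arm_command", "body": {"plan": [[[0,0,0.0167,0,0,0,1],[0,0,0.05,0,0,0,1],[0,0,0.1,0,0,0,1],[0,0,0.15,0,0,0,1],[0,0,0.1917,0,0,0,1],[0,0,0.2117,0,0,0,1],[0,0,0.2183,0,0,0,1],[0,0,0.2217,0,0,0,1],[0,0,0.2233,0,0,0,1],[0,0,0.2242,0,0,0,1],[0,0,0.2242,0,0,0,1]]]}}

```text
time_s: 24.05
ee_pos: [0.4937, 0.1819, 0.0312]
eef_rot: [3.141, -0.0, 1.712]
force: [0.2, 0.0, -3.6]
grip_width: 0.0229
grip_force: 25.0
```

Converted, 1 mm / 600 = 0.0017, 0.5 mm / 600 = 0.0008.

Request:
{"method": "arm_command", "body": {"plan": [[[0,0,0.0008,0,0,0,1],[0,0,0.0017,0,0,0,1],[0,0,0.0017,0,0,0,1]]]}}

```text
time_s: 24.35
ee_pos: [0.4934, 0.1819, 0.0296]
eef_rot: [3.141, 0.0, 1.712]
force: [-0.1, 0.2, -2.7]
grip_width: 0.0225
grip_force: 25.0
```

Converted, 1 mm / 600 = 0.0017, 0.5 mm / 600 = 0.0008.

Request:
{"method": "arm_command", "body": {"plan": [[[0,0,0.0008,0,0,0,1],[0,0,0.0017,0,0,0,1],[0,0,0.0017,0,0,0,1]]]}}

```text
time_s: 24.65
ee_pos: [0.4935, 0.1819, 0.0291]
eef_rot: [3.141, -0.0, 1.712]
force: [-2.2, -0.1, 4.2]
grip_width: 0.0226
grip_force: 25.0
```

Converted, -140 mm / 600 = -0.2333, -125 mm / 600 = -0.2083.

Request:
{"method": "arm_command", "body": {"plan": [[[0,0,0,0,0,0,0.3],[0,0,0,0,0,0,-0.1],[0,0,0,0,0,0,-0.3],[0,0,0,0,0,0,-0.3],[0,0,-0.025,0,0,0,-0.3],[0,0,-0.0833,0,0,0,-0.3],[0,0,-0.1583,0,0,0,-0.3],[0,0,-0.2083,0,0,0,-0.3],[0,0,-0.2333,0,0,0,-0.3],[0,0,-0.2333,0,0,0,-0.3],[0,0,-0.2333,0,0,0,-0.3]]]}}

```text
time_s: 25.75
ee_pos: [0.4931, 0.1818, 0.1678]
eef_rot: [-3.141, 0.0, 1.712]
force: [0.2, 0.4, -0.1]
grip_width: 0.061
grip_force: 0.0
```

```bash
python3 -c "
from h import *
plan(); print(ctrl.get_obs()['ee_pos'])"
```

```text
bush above [-291.6   40.8   -2.2] [-0.0007  0.0001 -0.0754] bay [474.9 308.7]
hex above [-353.8   44.6   -2.2] [-0.0007  0.0001 -0.0754] bay [483.9 245.4]
shaft above [-417.    50.8   -2.2] [-0.0007  0.0001 -0.0754] bay [492.9 182. ]
block above [-480.8   54.2   -2.2] [-0.0007  0.0001 -0.0754] bay [501.9 118.7]
[0.49311199 0.18176561 0.16776934]
```

Converted, -481 mm / 600 = -0.8017, -470 mm / 600 = -0.7833, -0.0755 rad / 3.1416 = -0.024.

Request:
{"method": "arm_command", "body": {"plan": [[[-0.0333,0.0033,-0.0033,0,0,-0.0032,-0.3],[-0.1,0.01,-0.0033,0,0,-0.0064,-0.3],[-0.18,0.02,-0.0033,0,0,-0.0095,-0.3],[-0.26,0.03,-0.0033,0,0,-0.0127,-0.3],[-0.34,0.0383,-0.0033,0,0,-0.0159,-0.3],[-0.42,0.0467,-0.0033,0,0,-0.0191,-0.3],[-0.5,0.0567,-0.0033,0,0,-0.024,-0.3],[-0.58,0.065,-0.0033,0,0,-0.024,-0.3],[-0.66,0.075,-0.0033,0,0,-0.024,-0.3],[-0.7333,0.0833,-0.0033,0,0,-0.024,-0.3],[-0.7833,0.0883,-0.0033,0,0,-0.024,-0.3],[-0.8017,0.09,-0.0033,0,0,-0.024,-0.3]]]}}

```text
time_s: 26.95
ee_pos: [0.6138, -0.2893, 0.1678]
eef_rot: [-3.139, -0.002, 1.785]
force: [-0.1, -0.1, 0.1]
grip_width: 0.0613
grip_force: 0.0
```

Request:
{"method": "arm_command", "body": {"plan": [[[0,0,0,0,0,0,-0.3],[0,0,0,0,0,0,-0.3],[0,0,0,0,0,0,-0.3]]]}}

```text
time_s: 27.25
ee_pos: [0.6145, -0.2853, 0.1706]
eef_rot: [-3.142, -0.0, 1.789]
force: [-0.6, 0.6, 0.1]
grip_width: 0.0607
grip_force: 0.0
```

```bash
python3 -c "
from h import *
print(to(*RAIL['block'],a+np.pi/2), ctrl.get_obs()['ee_pos'])"
```

```text
(array([ -1.3,  -0.4, 118.6]), array([-0.0001, -0.0002,  0.0015])) [ 0.61451519 -0.28528906  0.17064035]
```

Converted, 118.5 mm / 600 = 0.1975, 113 mm / 600 = 0.1883.

Request:
{"method": "arm_command", "body": {"plan": [[[0,0,0.025,0,0,0,-0.3],[0,0,0.075,0,0,0,-0.3],[0,0,0.125,0,0,0,-0.3],[0,0,0.1667,0,0,0,-0.3],[0,0,0.1883,0,0,0,-0.3],[0,0,0.1975,0,0,0,-0.3],[0,0,0.1975,0,0,0,-0.3],[0,0,0.1975,0,0,0,-0.3],[0,0,0.1975,0,0,0,0.1],[0,0,0.1975,0,0,0,0.3],[0,0,0.1975,0,0,0,0.5],[0,0,0.1975,0,0,0,0.6]]]}}

```text
time_s: 28.45
ee_pos: [0.6145, -0.2869, 0.0523]
eef_rot: [3.141, 0.0, 1.787]
force: [-0.2, -1.0, 1.1]
grip_width: 0.0321
grip_force: 0.0
```

Converted, -113 mm / 600 = -0.1883, -105 mm / 600 = -0.175.

Request:
{"method": "arm_command", "body": {"plan": [[[0,0,0,0,0,0,0.8],[0,0,0,0,0,0,1],[0,0,0,0,0,0,1],[0,0,0,0,0,0,1],[0,0,-0.0133,0,0,0,1],[0,0,-0.0417,0,0,0,1],[0,0,-0.0917,0,0,0,1],[0,0,-0.1417,0,0,0,1],[0,0,-0.175,0,0,0,1],[0,0,-0.1883,0,0,0,1],[0,0,-0.1883,0,0,0,1],[0,0,-0.1883,0,0,0,1]]], "squeeze": 25}}

```text
time_s: 29.65
ee_pos: [0.614, -0.2866, 0.1637]
eef_rot: [-3.14, -0.001, 1.787]
force: [-0.7, 0.4, -2.5]
grip_width: 0.022
grip_force: 25.0
```

```bash
python3 -c "
from h import *
x,y=bay(3);print(to(x,y,165,t+np.pi/2))"
```

```text
(array([419.9, -22.5,  -0.7]), array([-0.0015, -0.0011,  0.0756]))
```

Converted, 420 mm / 600 = 0.7, 408 mm / 600 = 0.68, 0.0755 rad / 3.1416 = 0.024.

Request:
{"method": "arm_command", "body": {"plan": [[[0.02,-0.0008,0,0,0,0.0032,1],[0.0667,-0.0033,0,0,0,0.0064,1],[0.13,-0.0067,0,0,0,0.0095,1],[0.2,-0.01,0,0,0,0.0127,1],[0.275,-0.015,0,0,0,0.0159,1],[0.35,-0.0183,0,0,0,0.0191,1],[0.425,-0.0233,0,0,0,0.0239,1],[0.5,-0.0267,0,0,0,0.0239,1],[0.5667,-0.03,0,0,0,0.0239,1],[0.6333,-0.0342,0,0,0,0.0239,1],[0.68,-0.0367,0,0,0,0.024,1],[0.7,-0.0375,0,0,0,0.024,1]]]}}

```text
time_s: 30.85
ee_pos: [0.5006, 0.1209, 0.1644]
eef_rot: [-3.14, -0.0, 1.714]
force: [0.1, -0.6, -2.2]
grip_width: 0.0221
grip_force: 25.0
```

Request:
{"method": "arm_command", "body": {"plan": [[[0,0,0,0,0,0,1],[0,0,0,0,0,0,1],[0,0,0,0,0,0,1]]]}}

```text
time_s: 31.15
ee_pos: [0.5024, 0.1175, 0.1649]
eef_rot: [-3.141, 0.0, 1.71]
force: [0.3, 0.4, -2.5]
grip_width: 0.0224
grip_force: 25.0
```

```bash
python3 -c "
from h import *
x,y=bay(3);print(to(x,y,36.3,t+np.pi/2),ctrl.get_obs()['ee_pos'])"
```

```text
(array([  1.2,  -0.3, 128.6]), array([-0.0003,  0.0002, -0.0012])) [0.50241931 0.11750329 0.16488438]
```

Converted, 128 mm / 600 = 0.2133, 127.5 mm / 600 = 0.2125.

Request:
{"method": "arm_command", "body": {"plan": [[[0,0,0.0167,0,0,0,1],[0,0,0.05,0,0,0,1],[0,0,0.1,0,0,0,1],[0,0,0.15,0,0,0,1],[0,0,0.1833,0,0,0,1],[0,0,0.2017,0,0,0,1],[0,0,0.2083,0,0,0,1],[0,0,0.2117,0,0,0,1],[0,0,0.2125,0,0,0,1],[0,0,0.2133,0,0,0,1],[0,0,0.2133,0,0,0,1]]]}}

```text
time_s: 32.25
ee_pos: [0.5025, 0.1186, 0.0376]
eef_rot: [3.141, -0.0, 1.712]
force: [-0.6, 0.0, -1.2]
grip_width: 0.0223
grip_force: 25.0
```

Converted, 1 mm / 600 = 0.0017, 0.5 mm / 600 = 0.0008.

Request:
{"method": "arm_command", "body": {"plan": [[[0,0,0.0008,0,0,0,1],[0,0,0.0017,0,0,0,1],[0,0,0.0017,0,0,0,1]]]}}

```text
time_s: 32.55
ee_pos: [0.5023, 0.1186, 0.0362]
eef_rot: [3.141, -0.0, 1.712]
force: [0.7, -0.2, -0.9]
grip_width: 0.0222
grip_force: 25.0
```

Converted, 0.8 mm / 600 = 0.0013, 0.5 mm / 600 = 0.0008.

Request:
{"method": "arm_command", "body": {"plan": [[[0,0,0.0008,0,0,0,1],[0,0,0.0013,0,0,0,1],[0,0,0.0013,0,0,0,1]]]}}

```text
time_s: 32.85
ee_pos: [0.5027, 0.1187, 0.0359]
eef_rot: [3.14, -0.0, 1.712]
force: [-0.5, 0.2, 5.5]
grip_width: 0.022
grip_force: 25.0
```

Contact. Release, lift, then move aside towards the robot so the cameras have a clear view.

Converted, -145 mm / 600 = -0.2417, -130 mm / 600 = -0.2167.

Request:
{"method": "arm_command", "body": {"plan": [[[0,0,0,0,0,0,0.3],[0,0,0,0,0,0,-0.1],[0,0,0,0,0,0,-0.3],[0,0,0,0,0,0,-0.3],[0,0,-0.025,0,0,0,-0.3],[0,0,-0.0833,0,0,0,-0.3],[0,0,-0.1583,0,0,0,-0.3],[0,0,-0.2167,0,0,0,-0.3],[0,0,-0.2417,0,0,0,-0.3],[0,0,-0.2417,0,0,0,-0.3]]]}}

```text
time_s: 33.85
ee_pos: [0.5031, 0.1187, 0.1824]
eef_rot: [3.138, -0.0, 1.712]
force: [-0.3, 0.4, -1.2]
grip_width: 0.061
grip_force: 0.0
```

Converted, -290 mm / 600 = -0.4833, -280 mm / 600 = -0.4667.

Request:
{"method": "arm_command", "body": {"plan": [[[-0.0333,0,0,0,0,0,-0.3],[-0.1,0,0,0,0,0,-0.3],[-0.1833,0,0,0,0,0,-0.3],[-0.2667,0,0,0,0,0,-0.3],[-0.35,0,0,0,0,0,-0.3],[-0.4167,0,0,0,0,0,-0.3],[-0.4667,0,0,0,0,0,-0.3],[-0.4833,0,0,0,0,0,-0.3],[-0.4833,0,0,0,0,0,-0.3],[-0.4833,0,0,0,0,0,-0.3],[-0.4833,0,0,0,0,0,-0.3]]]}}

```text
time_s: 34.95
ee_pos: [0.543, -0.1672, 0.1802]
eef_rot: [-3.141, -0.0, 1.713]
force: [0.3, 0.8, 0.0]
grip_width: 0.0613
grip_force: 0.0
```

```bash
python3 - <<'E'
from h import *
im,W=grab('top'); cv2.imwrite('pics/tE.png',im[190:280,70:240].repeat(4,0).repeat(4,1))
z=W[...,2]
for i,(n,H) in enumerate((('bush',52),('hex',60),('shaft',74),('block',60))):
    x,y=bay(i); m=(np.hypot(W[...,0]*1000-x,W[...,1]*1000-y)<28)&(z>.006+H/1000-.005)
    q=W[m]*1000; d=(q.max(0)+q.min(0))[:2]/2-[x,y]
    print(n,len(q),'offset tray xy',np.round([d@[np.cos(t),np.sin(t)],d@[-np.sin(t),np.cos(t)]],1),'ext',np.ptp(q,axis=0).round(1),'top',np.percentile(q[:,2],95).round(1))
E
```

```text
bush 104 offset tray xy [-0.2 -0.5] ext [25.2 27.8  8.4] top 60.3
hex 90 offset tray xy [1.  1.7] ext [20.8 20.3  9. ] top 69.1
shaft 40 offset tray xy [-0.1 -1. ] ext [12.3 13.7  6.5] top 81.6
block 105 offset tray xy [ 0.5 -1.2] ext [21.  23.1  8.1] top 69.2
```

View pics/tE.png

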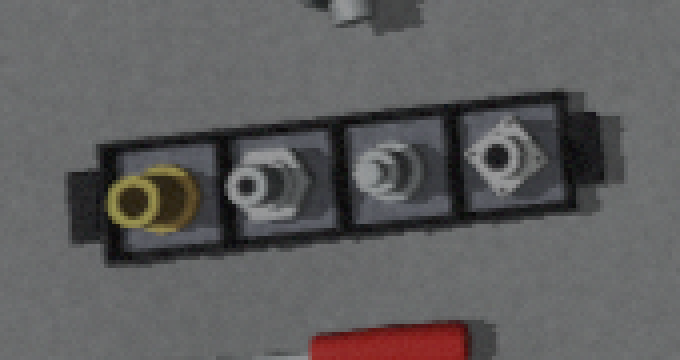

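The crop shows bush, hex, shaft and block upright in bays 1 to 4 (x≈150, 270, 390, 505), each within 2 mm of its bay centre. Handing in.

```bash
python3 -c "
from station import ctrl
print(ctrl.hand_in())"
```

```text
the job is handed in; nothing more can be done
None
```

The job is handed in: bush, hex fitting, shaft and bearing block stand upright in bays 1 to 4 from the left, each measured within about 2 mm of its bay centre and released, at about 35 s of the 115 s limit; the hand-in returned no verdict.

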